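Open the cash lid of the pool-lamp coin timer with its key

TASK

Open the cash compartment of the coin timer: take the key with the big square black head out of the key block, push it fully into the lock on the timer's sloping panel, turn it clockwise to its stop so that the lid at the back springs up, turn it back home and draw it out. Then stand the key back in its empty pocket in the block, all the way down, and leave the lid up and the other keys, the chalk and the mug as they are.

Things in the scene. Friction and masses are not known exactly. Their poses are not given: they have to be found in the camera images.
- key_head (a point): Centre of the head of the cash key (the one to use, some 45 g): a square-outlined black plastic slab 32 wide (x) x 10 thick (y) x 30 tall (z), the biggest, squarest head of the three keys. Pinch it across the 10 mm. z runs along the shank from tip to head, x along the width of head and bit; half a turn about z makes no difference. It starts upright in a pocket of the block.
- key_shoulder (a point): Underside of that key's round collar (14 dia, 6 tall) on the shank's axis, 27 below key_head, same axes. Above the collar 6 of thin shank, then the head. Below: a neck 5 dia, 6 long, then a flat double bit 14 wide (x) x 4 thick (y), 6 to 16 below, tapering in its last 4 to 10 x 2. Fully in the lock or in a pocket, the collar rests on the rim and this point is at its mouth.
- lock_mouth (a point): Centre of the keyway, in the outer face of the round steel lock (35 dia, 3 proud of the timer's sloping panel, 64 above the table). z points straight out of the panel, 35 degrees from vertical, leaning to the timer's front; x up the slope, y to the timer's left. Keyway 16 (x) x 5.6 (y), flared to 20 x 9.6 at its rim; the key goes in along -z, width along x, either way round, 16 deep.
- lock_turn (a joint): Angle of the lock's core, rad: 0 home, 1.05 at the stop; grows clockwise seen from outside, that is about -z of lock_mouth. A light spring (0.03 to 0.06 Nm) pulls it home. The key has some 0.12 rad of play in it, so at the stop the key has turned about 1.17. It turns only with the key within 2 mm of fully in; the key comes out only at home. The lid is let go at about 0.9.
- cash_lid (a joint): Angle of the flat lid over the cash compartment at the timer's back, rad: 0 shut and latched, 1.2 fully up. Hinged along the timer's rear edge; once let go, its own spring raises the front edge within about a second and keeps it up. It swings away from a hand at the lock.
- timer: The coin timer, fixed: a grey steel desk console 200 x 200, origin under its centre, x to its back, y to its left, z up. 30 high at the front (towards the robot); from there the panel rises 110 long at 35 degrees to the lid, 93 high; 196 high at the back with the lid up. Lock: 25 right of the middle, half-way up the panel; what else is on the panel is 30 or more from it and under 7 proud.
- lid_edge (a point): Middle of the lid's front edge, which meets the panel's upper edge while the lid is shut; 110 from the lid's hinge. Axes of the timer while shut.
- pocket0 (a point): Mouth of the first pocket of the key block. The block is dark wood, fixed, 50 (x) x 145 (y) x 30 high, with three upright pockets 45 apart in a row along y, the mouths in its top face, each 7 (x) x 17 (y) and 20 deep: a key stands in it with its head's width along y. z is up.
- pocket1 (a point): Mouth of the middle pocket, same axes.
- pocket2 (a point): Mouth of the third pocket, same axes.
- round_key_head (a point): Centre of the head of another key, to be left in its pocket: an upright black disc 22 dia, 9 thick, 23 above the block's top.
- ring_key_head (a point): Centre of the head of another key, to be left in its pocket: an upright steel ring, 23 outside dia, 5 thick, 23 above the block's top.
- chalk_centre (a point): Middle of a loose cube of cue chalk, 22 each way, on the table.
- mug_rim (a point): Centre of the mouth of a loose white mug, 82 dia, 95 high, standing on the table.
There are look-alikes about, which are no part of the job. Of the things that look like the part that bears pocket0, the largest one is meant.

How it is judged:
On the way, in this order (a step that is already met when the one before it is completed fails the run):
1. the key is fully in the lock (within 3 mm, straight within 0.12 rad), which is still at home (distance between key_shoulder and lock_mouth below 0.003 m and angle between the z axis of key_shoulder and the z axis of lock_mouth, either way round below 0.12 rad and value of joint lock_turn below 0.3 rad), for 0.1 s.
2. key in, the lock is at its stop (over 0.97 rad) and the lid has let go (value of joint lock_turn above 0.97 rad and value of joint cash_lid above 0.05 rad and distance between key_shoulder and lock_mouth below 0.005 m), for 0.1 s.
3. the lock is back home (under 0.12 rad) with the key still in it (value of joint lock_turn below 0.12 rad and distance between key_shoulder and lock_mouth below 0.007 m), for 0.1 s.
4. the key is out of the lock (30 mm or more) (distance between key_shoulder and lock_mouth above 0.03 m), for 0.1 s.
At the end, for the whole second after the job is handed in: The cash key stands upright (within 0.15 rad) in a pocket of the block, its collar within 5 mm of the pocket's mouth; the lock is at home (under 0.12 rad) and the lid stands up (over 0.9 rad). The other keys' heads have not moved over 12 mm, the chalk and the mug not over 15 mm ((distance between key_shoulder and pocket0 below 0.005 m or distance between key_shoulder and pocket1 below 0.005 m or distance between key_shoulder and pocket2 below 0.005 m) and angle between key_shoulder's own z axis and vertical below 0.15 rad and value of joint lock_turn below 0.12 rad and value of joint cash_lid above 0.9 rad); the robot touches nothing.
It fails at once if one of the other keys is pulled out or knocked over (distance of any of round_key_head, ring_key_head from where it was at the start of the episode above 0.012 m).
It fails at once if the chalk or the mug is pushed away (distance of any of chalk_centre, mug_rim from where it was at the start of the episode above 0.015 m).
It also fails if it takes over 58 s, if anything falls off the work surface, if the arm or the gripper's body presses on something with over 40 N, if the wrist force passes 120 N, or if a joint passes its speed limit or range.

ROBOT

A 6-joint arm with a two-finger parallel gripper is mounted at the origin on the work surface. World frame = base frame: x ahead of the robot, y to its left, z up, the work surface at z = 0. Lengths are in m, angles in rad, forces in N, time in s.
With the tool pointing down it reaches from about 0.35 to 0.975 m from the base axis. Payload 4.9 kg.
Tool frame: the origin (TCP) lies at the very end of the fingers, on their centre line; the grasp point (between the pads) lies 19 mm behind it; z points along the fingers, y is the line along which they close (so a half turn about z gives the same grasp; the last joint's range is limited). The gripper opens to 85 mm and grips with 20 to 120 N. Pads are 22 mm wide; open, the fingers measure 114 mm over their backs; the gripper's body (76 mm by 85 mm) begins 54 mm behind the grasp point. The pads swing forward as they close: fully open they stand 13 mm farther back than shut.
Start: joints at [1.153, 0.053, 1.613, -0, 1.476, -0.119], TCP at [0.184, 0.597, 0.231] pointing down, gripper open.
Joint ranges: [-3.01, 3.01], [-1.01, 2.22], [0.06, 2.58], [-1.02, 4.17], [0.09, 2.62], [-3.14, 3.14]. Speed limits (rad/s): [2.57, 2.57, 3.14, 3.14, 3.14, 3.14].

INTERFACE

Orientations are given as a unit quaternion [w, x, y, z].
In Python, from plant import state, optics, ticket, nets gives the robot as it stands. The module is installed in compiled form; this text tells all that it offers.
- The arm moves only by the shell command python3 -m inch 'ROWS' [OPENING]. ROWS is JSON, a list of rows, each an object of numbers: "dx", "dy", "dz": the shift along the tool's x, y, z as a fraction of full scale; "rx", "ry", "rz": the turn, a rotation vector about the tool's x, y, z as a fraction of full scale. In form: [{"dx": .., "dy": .., "dz": .., "rx": .., "ry": .., "rz": ..}, ...]. A call has 1 to 5 rows; each row is the pose to reach, as a shift and turn from the pose commanded when the call began, along the tool's axes at that moment; what a row does not reach only later rows make up. Full scale, the value 1, is 0.8 m for a shift and 1.5 rad for a turn. A row lasts 1/10 s, in which the tool goes at most 50 mm and 8.59 degrees, less where a joint would pass 70% of its speed; a pose out of reach is approached as far as the arm can. A call with a number of a shift or a turn outside -1 to 1 is refused whole. A call with a gripper value outside its range is refused whole. OPENING is the opening, from -1 (shut) to 1 (fully open), set as the call begins (- or left out, the last holds). The fingers move at their own pace and stop on an object; the grip force is fixed at half the most. Time passes only in rows, so rows that repeat a pose let the fingers close. It gives the time, the measured TCP pose, the force, the opening and the grip force at its end, in the units of the state.
- state(): the state, without advancing time (a new reading comes with each control period).
- optics.grab_frame(name): name is "scene" or "side" or "wrist"; returns the picture (384x512x3 uint8, red, green, blue); there is no depth.
- optics.camera_info(name): a dict with "fx", "fy", "cx", "cy" (pixels), "R" (3x3) and "t" (3): a world point X has camera coordinates R X + t. Camera axes: x right, y down, z forward; pixel columns grow to the right and rows downward; lengths in m; the calibration is good to about 2 mm. A picture is of the moment at which its call begins: read the wrist's pose just before it. camera_info takes no time and is no camera call; for the wrist camera it gives the pose at the moment of the call.
- ticket.job_done(): hands the job in; it is judged then, once.
Trained networks look in the newest picture that a camera, given by its name, has taken for a name from the list of things; names that differ only in an ending like _2 or _b are one class to them, and where a whole thing is asked for, a point or a joint stands for the part that bears it (a point fixed in the world has none). Each returns a list of dicts, best first, with "confidence" (0 to 1); they miss things now and then, are a little off and sometimes report something else, mostly with a low value. They report only what shows in the picture. A call takes as long as a camera call. They do not tell look-alikes from the thing itself.
- nets.boxes_of(camera, name): "bbox" ([centre column, centre row, width, height] in pixels, round what is visible of it).
- nets.outline_of(camera, name): "pixels" (384x512 bool, what is visible of it) and "bbox" ([centre column, centre row, width, height] in pixels, round what is visible of it).
The state is a dict: "time": time; "joint_pos": joint angles; "joint_vel": joint speeds; "joint_efforts": joint torques, N m; "tool_pos": TCP position; "tool_rot": TCP orientation; "contact_force": force on the tool from outside, world axes, zero at the start; "ft_torque": the same for the moment, N m; "gripper_width": opening from 0.0 (shut) to 1.0 (fully open); "grasp_force": force on a finger pad.
Only numpy, scipy, OpenCV 4.12 (cv2) and the standard library are available. Lean on these libraries where they do the work, as an engineer would, in place of code of your own. Each camera call takes 0.05 s, during which the arm holds its last target. There are 200 camera calls.

## Working session

There is one attempt and no reset: what is moved stays moved. The work goes in short steps, Python scripts to look and compute and a shell command to move; the robot and the scene stay as the last step left them, time stands still between calls to the robot, and variables do not carry over. Pictures are saved under pics/ and viewed, at most 10 in all, crops included, and the job is handed in when it is done.

```bash
mkdir -p pics; python3 - <<'E'
from plant import state, optics, nets
import cv2,numpy as np
s=state();print(s)
for c in("scene","side"):
    f=optics.grab_frame(c);cv2.imwrite(f"pics/{c}0.png",cv2.cvtColor(f,cv2.COLOR_RGB2BGR))
    i=optics.camera_info(c);print(c,{k:np.round(v,3).tolist() for k,v in i.items()})
    for n in("key_head","lock_mouth","pocket0","round_key_head","ring_key_head","timer","chalk_centre","mug_rim"):
        try: print(c,n,[(np.round(d["bbox"]).tolist(),round(d["confidence"],2)) for d in nets.boxes_of(c,n)])
        except Exception as e: print(n,e)
E
```

```text
{'time': 0.0, 'joint_pos': array([ 1.15297023e+00,  5.33665357e-02,  1.61430111e+00,  1.60963039e-05,
        1.47599380e+00, -1.19002653e-01]), 'joint_vel': array([ 0.000496  , -0.00110863,  0.00114548,  0.00107425,  0.00181639,
       -0.00119944]), 'joint_efforts': array([-1.69122850e-03, -3.93678474e+01, -3.70177281e+01, -2.39068386e-04,
        6.71748421e-03, -1.62060205e-07]), 'tool_pos': array([0.18373939, 0.59672884, 0.23005277]), 'tool_rot': array([-2.82048832e-04,  1.48857114e-01,  9.88858175e-01, -9.95231052e-04]), 'contact_force': array([-0.50334964,  0.92603512, -0.56707708]), 'ft_torque': array([ 4.30363831e-02, -7.89857446e-05,  4.01385701e-02]), 'grasp_force': 0.0, 'gripper_width': 0.9970695365530079}
scene {'fx': 407.452, 'fy': 407.452, 'cx': 266.301, 'cy': 189.899, 'R': [[-0.326, 0.945, -0.018], [0.526, 0.166, -0.834], [-0.786, -0.281, -0.551]], 't': [0.199, -0.222, 1.183]}
scene key_head [([379.0, 221.0, 18.0, 26.0], 0.72)]
scene lock_mouth []
scene pocket0 [([379.0, 238.0, 89.0, 36.0], 0.76), ([370.0, 306.0, 84.0, 31.0], 0.65), ([395.0, 196.0, 58.0, 24.0], 0.55),
[... 307 characters left out ...]
[([242.0, 253.0, 55.0, 82.0], 0.64), ([375.0, 240.0, 95.0, 32.0], 0.56)]
side {'fx': 478.534, 'fy': 478.534, 'cx': 260.289, 'cy': 186.275, 'R': [[0.959, -0.284, 0.008], [-0.156, -0.548, -0.822], [0.237, 0.787, -0.57]], 't': [-0.536, 0.139, 0.99]}
side key_head [([235.0, 154.0, 9.0, 19.0], 0.5)]
side lock_mouth [([235.0, 249.0, 12.0, 15.0], 0.47)]
side pocket0 [([181.0, 173.0, 30.0, 31.0], 0.94), ([238.0, 170.0, 46.0, 39.0], 0.78), ([291.0, 155.0, 39.0, 29.0], 0.6)]
side round_key_head [([227.0, 149.0, 8.0, 13.0], 0.51)]
side ring_key_head [([248.0, 166.0, 6.0, 15.0], 0.39)]
side timer [([259.0, 244.0, 135.0, 122.0], 0.82)]
side chalk_centre []
side mug_rim [([310.0, 189.0, 52.0, 55.0], 0.9)]
```

```bash
python3 - <<'E'
import cv2
a=cv2.imread("pics/scene0.png")[120:340,120:450];b=cv2.imread("pics/side0.png")[120:320,150:350]
cv2.imwrite("pics/a.png",cv2.resize(a,(800,533),interpolation=3));cv2.imwrite("pics/b.png",cv2.resize(b,(600,600),interpolation=3))
E
```

```text
(no output)
```

View pics/a.png

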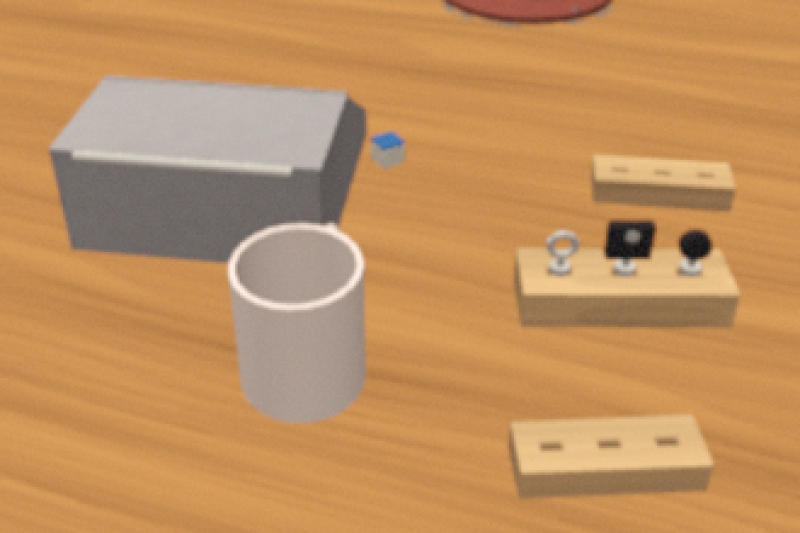

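View pics/b.png

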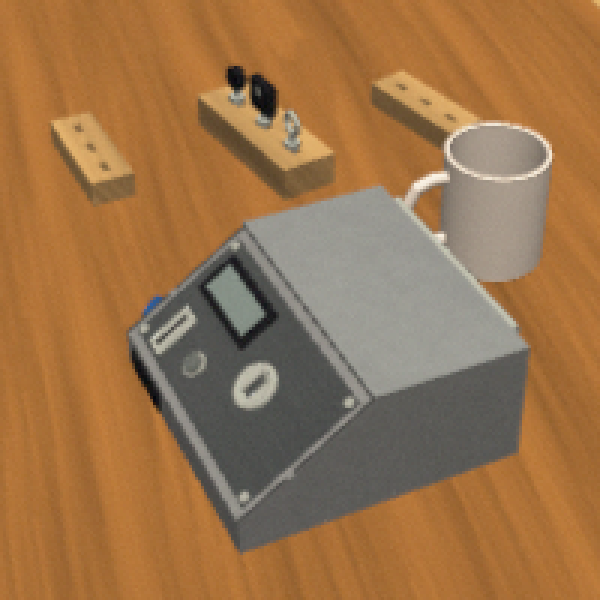

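The pictures show the cash key in the middle pocket of the biggest block. The timer's lock is at side pixel (235,248). I'll fit both poses.

```bash
cat > h.py <<'E'
import numpy as np,cv2
from scipy.optimize import least_squares
from scipy.spatial.transform import Rotation as Ro
def proj(i,X):
    p=np.atleast_2d(X)@np.array(i["R"]).T+i["t"]
    return np.c_[i["fx"]*p[:,0]/p[:,2]+i["cx"],i["fy"]*p[:,1]/p[:,2]+i["cy"]]
def plane(i,px,z):
    d=np.array(i["R"]).T@[(px[0]-i["cx"])/i["fx"],(px[1]-i["cy"])/i["fy"],1];c=-np.array(i["R"]).T@i["t"]
    return c+d*(z-c[2])/d[2]
def place(p,L):
    c,s=np.cos(p[2]),np.sin(p[2]);L=np.atleast_2d(L)
    return np.c_[p[0]+c*L[:,0]-s*L[:,1],p[1]+s*L[:,0]+c*L[:,1],L[:,2]]
def fit(obs,p0):  # obs: (info, local pts, pixels)
    f=lambda p:np.concatenate([(proj(i,place(p,L))-u).ravel() for i,L,u in obs])
    r=least_squares(f,p0,loss="soft_l1");return r.x,np.abs(f(r.x)).reshape(-1,2).round(1)
c35,s35=np.cos(np.radians(35)),np.sin(np.radians(35))
H=0.03+0.11*s35; XE=-0.1+0.11*c35
LOCK=np.array([-0.1+0.055*c35-0.003*s35,-0.025,0.03+0.055*s35+0.003*c35])
def rotm(t): s=t["tool_rot"];return Ro.from_quat(np.r_[s[1:],s[0]])
def move(t,pos,R):  # row numbers from commanded pose t=(pos,Rot)
    r=rotm(t);print("shift",np.round(r.inv().apply(pos-t["tool_pos"])/0.8,4),"turn",np.round((r.inv()*R).as_rotvec()/1.5,4))
E
cat > fit0.py <<'E'
from h import *
from plant import optics,state
si,sc=optics.camera_info("side"),optics.camera_info("scene")
S=lambda l:np.array(l)/3+[150,120]
C=lambda l:np.array(l)/(800/330)+[120,120]
T=[[-.1,.1,.03],[-.1,-.1,.03],[XE,-.1,H],[XE,.1,H],[.1,-.1,H],[.1,.1,H],[-.1,-.1,0],[.1,-.1,0],LOCK]
u=S([[130,332],[235,515],[372,400],[245,225],[527,345],[380,188],[243,550],[520,452],[255,385]])
p,e=fit([(si,np.array(T),u),(sc,np.array([[.1,-.1,H],[.1,.1,H]]),C([[53,150],[322,167]]))],[.6,-.1,0]);print("timer",p,e.tolist(),"lock",place(p,LOCK))
B=np.array([[-.025,-.0725,.03],[-.025,.0725,.03],[.025,.0725,.03],[.025,-.0725,.03]])
best=None
q,e=fit([(sc,B,C([[517,250],[722,250],[737,295],[520,295]])),(si,B[:1],S([[285,178]])),(si,B[3:],S([[333,158]]))],[.5,.35,0]);print("block",q,e.tolist())
for pt in [(235,154)]: print("head side z.06",plane(si,pt,.057))
print("head scene",plane(sc,(379,221),.057))
print("chalk",plane(sc,(279,183),.011),"mug",plane(sc,(243,229),.095))
E
python3 fit0.py
```

```text
timer [ 0.50351466 -0.14875606  0.1729249 ] [[1.3, 1.4], [1.2, 1.6], [0.5, 0.9], [1.3, 0.8], [0.4, 0.1], [0.3, 1.2], [1.0, 1.2], [1.3, 0.0], [0.7, 1.3], [2.7, 1.1], [0.9, 2.5]] lock [[ 0.45199405 -0.18313364  0.06400416]]
block [0.54938204 0.17547596 0.29471239] [[1.4, 0.6], [1.5, 0.1], [0.6, 0.6], [0.4, 0.3], [0.7, 3.2], [0.2, 2.4]]
head side z.06 [0.5397444  0.16426226 0.057     ]
head scene [0.55384179 0.17624327 0.057     ]
chalk [ 0.42354262 -0.03649503  0.011     ] mug [ 0.68436641 -0.00929914  0.095     ]
```

```bash
cat >> h.py <<'E'
def down(a): # tool down, y axis at angle a
    y=np.array([np.cos(a),np.sin(a),0]);z=np.array([0,0,-1.]);return Ro.from_matrix(np.c_[np.cross(y,z),y,z])
E
python3 - <<'E'
from h import *
from plant import optics,state
t=state();w=optics.camera_info("wrist");r=rotm(t).as_matrix();R=np.array(w["R"])
print("cam pos in tool",r.T@(-R.T@w["t"]-t["tool_pos"]),"axes in tool\n",(R@r).round(3),w["fx"],w["cx"],w["cy"])
G=down(.295);print("tool x at goal",G.as_matrix()[:,0])
move(t,np.array([.549,.175,.25]),G)
E
```

```text
cam pos in tool [ 0.07329817  0.00106751 -0.14249822] axes in tool
 [[ 0.001  1.    -0.001]
 [-0.957  0.001 -0.29 ]
 [-0.29   0.001  0.957]] 336.1792568772967 257.4081776799462 190.77052980596036
tool x at goal [-0.29073985  0.95680214  0.        ]
shift [-0.5914 -0.3702 -0.0234] turn [ 0.     -0.      0.6514]
```

```bash
python3 -m inch '[{"dx":-0.59,"dy":-0.37,"dz":-0.023,"rz":0.651},{"dx":-0.59,"dy":-0.37,"dz":-0.023,"rz":0.651},{"dx":-0.59,"dy":-0.37,"dz":-0.023,"rz":0.651},{"dx":-0.59,"dy":-0.37,"dz":-0.023,"rz":0.651},{"dx":-0.59,"dy":-0.37,"dz":-0.023,"rz":0.651}]' 1; python3 - <<'E'
from h import *
from plant import state
move(state(),np.array([.549,.175,.25]),down(.295))
E
```

```text
shift [-0.5914 -0.3702 -0.0234] turn [ 0.     -0.      0.6514]validation failed for argument at $[0]...
```

```bash
python3 -m inch '[{"dx":-0.59,"dy":-0.37,"dz":-0.023,"rx":0,"ry":0,"rz":0.651},{"dx":-0.59,"dy":-0.37,"dz":-0.023,"rx":0,"ry":0,"rz":0.651},{"dx":-0.59,"dy":-0.37,"dz":-0.023,"rx":0,"ry":0,"rz":0.651},{"dx":-0.59,"dy":-0.37,"dz":-0.023,"rx":0,"ry":0,"rz":0.651},{"dx":-0.59,"dy":-0.37,"dz":-0.023,"rx":0,"ry":0,"rz":0.651}]' 1; python3 - <<'E'
from h import *
from plant import state
move(state(),np.array([.549,.175,.25]),down(.295))
E
```

```text
time: 1.4
tool_pos: [0.3481, 0.4066, 0.2399]
tool_rot: [0.0, 0.503, 0.864, 0.0]
contact_force: [0.5, 0.8, -0.1]
gripper_width: 0.999
grasp_force: 0.0
shift [-0.3757  0.0755 -0.0126] turn [ 5.000e-04 -1.000e-04  1.476e-01]
```

```bash
python3 -m inch '[{"dx":-0.376,"dy":0.0755,"dz":-0.0126,"rx":0,"ry":0,"rz":0.1476},{"dx":-0.376,"dy":0.0755,"dz":-0.0126,"rx":0,"ry":0,"rz":0.1476},{"dx":-0.376,"dy":0.0755,"dz":-0.0126,"rx":0,"ry":0,"rz":0.1476},{"dx":-0.376,"dy":0.0755,"dz":-0.0126,"rx":0,"ry":0,"rz":0.1476},{"dx":-0.376,"dy":0.0755,"dz":-0.0126,"rx":0,"ry":0,"rz":0.1476}]'; python3 -m inch '[{"dx":-0.08,"dy":0,"dz":0,"rx":0,"ry":0,"rz":0},{"dx":-0.08,"dy":0,"dz":0,"rx":0,"ry":0,"rz":0},{"dx":-0.08,"dy":0,"dz":0,"rx":0,"ry":0,"rz":0}]'; python3 - <<'E'
from h import *
from plant import state,optics,nets
t=state();w=optics.camera_info("wrist");f=optics.grab_frame("wrist")
print(t["tool_pos"],t["joint_pos"].round(3))
cv2.imwrite("pics/w1.png",cv2.cvtColor(f,cv2.COLOR_RGB2BGR))
import pickle;pickle.dump(w,open("w1.pkl","wb"))
for n in ("key_head","round_key_head","ring_key_head","pocket0"):
    for d in nets.boxes_of("wrist",n): print(n,np.round(d["bbox"],1),round(d["confidence"],2),plane(w,d["bbox"][:2],.057 if n=="key_head" else .053))
E
```

```text
time: 1.9
tool_pos: [0.5131, 0.2185, 0.2482]
tool_rot: [0.0, 0.593, 0.805, 0.0]
contact_force: [-0.1, 0.8, 0.0]
gripper_width: 1.001
grasp_force: 0.0
time: 2.2
tool_pos: [0.5314, 0.1575, 0.2477]
tool_rot: [-0.0, 0.595, 0.804, 0.0]
contact_force: [-0.9, 0.3, -0.3]
gripper_width: 0.999
grasp_force: 0.0
[0.53143824 0.15751683 0.24774283] [ 0.154 -0.125  1.759  0.     1.508 -0.143]
key_head [276.3 156.2  15.   39.1] 0.6 [0.54788609 0.1730286  0.057     ]
round_key_head [275.6 155.1  11.6  39. ] 0.72 [0.54730355 0.17322542 0.053     ]
round_key_head [277.4 106.5  14.3  22.5] 0.55 [0.53420027 0.2193347  0.053     ]
pocket0 [278.5 144.2  51.  137.6] 0.88 [0.54666989 0.1846396  0.053     ]
pocket0 [151.2  92.8  41.7 111.3] 0.75 [0.41404227 0.19585721 0.053     ]
pocket0 [401.4 176.1  46.6 100.5] 0.62 [0.67851635 0.19048291 0.053     ]
pocket0 [277.  155.1  11.3  37.8] 0.51 [0.5486627  0.17364245 0.053     ]
```

View pics/w1.png

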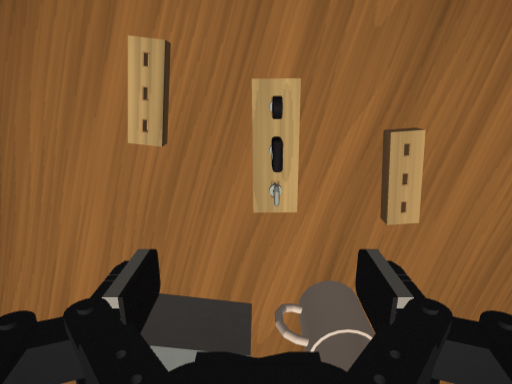

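The block's top corners are at about (252,79), (299,79), (297,212) and (254,212), and the square key is at (277,154). I'll fit these and compute the descent.

```bash
python3 - <<'E'
from h import *
from plant import state,nets
import pickle;w=pickle.load(open("w1.pkl","rb"))
m=nets.outline_of("wrist","pocket0")[0]["pixels"].astype(np.uint8)
print(cv2.minAreaRect(cv2.findNonZero(m)))
B=np.array([[-.025,-.0725,.03],[-.025,.0725,.03],[.025,.0725,.03],[.025,-.0725,.03]])
u=np.array([[254,212.5],[252,78.5],[300,78.5],[297.5,212.5]])
q,e=fit([(w,B,u)],[.549,.175,.295]);print(q,e.tolist())
f=cv2.imread("pics/w1.png");g=f[60:230,230:320].max(2)
k=(g<60).astype(np.uint8);n,l,st,ce=cv2.connectedComponentsWithStats(k)
for s,c in zip(st[1:],ce[1:]):
    if s[4]>60:
        c=c+[230,60];print("dark blob",s,c,plane(w,c,.072),plane(w,c,.057))
        p=cv2.findNonZero((l==list(ce[:,0]).index(c[0]-230)).astype(np.uint8)) if False else None
E
```

```text
((276.0, 145.5), (133.0, 48.0), 90.0)
[0.54815173 0.17547269 0.31002722] [[0.3, 0.2], [0.4, 0.4], [0.7, 0.2], [0.0, 0.3]]
dark blob [ 42  37  10  22 205] [276.7804878 107.4195122] [0.53258432 0.21892756 0.072     ] [0.53361717 0.21845547 0.057     ]
dark blob [ 42  77  11  35 351] [276.95441595 153.81766382] [0.54609603 0.17792667 0.072     ] [0.54776571 0.17552216 0.057     ]
```

```bash
python3 - <<'E'
from h import *
from plant import state
move(state(),np.array([.548,.1755,.0405]),down(.303))
E
```

```text
shift [0.0111 0.0266 0.2591] turn [ 0.     -0.0002 -0.0001]
```

```bash
python3 -m inch '[{"dx":0.0111,"dy":0.0266,"dz":0.05,"rx":0,"ry":0,"rz":0},{"dx":0.0111,"dy":0.0266,"dz":0.1,"rx":0,"ry":0,"rz":0},{"dx":0.0111,"dy":0.0266,"dz":0.15,"rx":0,"ry":0,"rz":0},{"dx":0.0111,"dy":0.0266,"dz":0.2,"rx":0,"ry":0,"rz":0},{"dx":0.0111,"dy":0.0266,"dz":0.2,"rx":0,"ry":0,"rz":0}]' 0.2; python3 - <<'E'
from h import *
from plant import state
move(state(),np.array([.548,.1755,.0405]),down(.303))
E
```

```text
time: 3.0
tool_pos: [0.5432, 0.1741, 0.0809]
tool_rot: [-0.005, 0.593, 0.806, -0.005]
contact_force: [-0.6, 0.6, -0.5]
gripper_width: 0.599
grasp_force: 0.0
shift [-0.0002  0.007   0.0504] turn [-0.0087 -0.0011 -0.0005]
```

```bash
python3 -m inch '[{"dx":0,"dy":0,"dz":0,"rx":0,"ry":0,"rz":0},{"dx":0,"dy":0,"dz":0,"rx":0,"ry":0,"rz":0}]'; python3 - <<'E'
from h import *
from plant import state
move(state(),np.array([.548,.1755,.0405]),down(.303))
E
```

```text
time: 3.2
tool_pos: [0.5505, 0.1748, 0.0909]
tool_rot: [0.002, 0.593, 0.805, 0.002]
contact_force: [-0.5, 0.1, 0.8]
gripper_width: 0.6
grasp_force: 0.0
shift [ 0.0018 -0.003   0.063 ] turn [ 0.0032  0.0004 -0.0011]
```

```bash
python3 -m inch '[{"dx":0,"dy":0,"dz":0,"rx":0,"ry":0,"rz":0},{"dx":0,"dy":0,"dz":0,"rx":0,"ry":0,"rz":0},{"dx":0,"dy":0,"dz":0,"rx":0,"ry":0,"rz":0}]'; python3 - <<'E'
from h import *
from plant import state
move(state(),np.array([.548,.1755,.0405]),down(.303))
E
```

```text
time: 3.5
tool_pos: [0.5494, 0.1741, 0.0892]
tool_rot: [0.001, 0.593, 0.805, 0.001]
contact_force: [-0.3, -0.3, 0.2]
gripper_width: 0.598
grasp_force: 0.0
shift [ 0.0023 -0.0013  0.0608] turn [ 0.0015  0.0002 -0.0016]
```

```bash
python3 -m inch '[{"dx":0.001,"dy":-0.001,"dz":0.015,"rx":0,"ry":0,"rz":0},{"dx":0.001,"dy":-0.001,"dz":0.03,"rx":0,"ry":0,"rz":0},{"dx":0.001,"dy":-0.001,"dz":0.045,"rx":0,"ry":0,"rz":0},{"dx":0.001,"dy":-0.001,"dz":0.06,"rx":0,"ry":0,"rz":0},{"dx":0.001,"dy":-0.001,"dz":0.06,"rx":0,"ry":0,"rz":0}]';python3 -m inch '[{"dx":0,"dy":0,"dz":0,"rx":0,"ry":0,"rz":0},{"dx":0,"dy":0,"dz":0,"rx":0,"ry":0,"rz":0},{"dx":0,"dy":0,"dz":0,"rx":0,"ry":0,"rz":0},{"dx":0,"dy":0,"dz":0,"rx":0,"ry":0,"rz":0}]'; python3 - <<'E'
from h import *
from plant import state,optics
move(state(),np.array([.548,.1755,.0405]),down(.303))
f=optics.grab_frame("wrist")
cv2.imwrite("pics/w2.png",cv2.cvtColor(f,cv2.COLOR_RGB2BGR))
E
```

```text
time: 4.0
tool_pos: [0.5454, 0.174, 0.0365]
tool_rot: [-0.002, 0.593, 0.805, -0.002]
contact_force: [-0.5, 0.2, -0.0]
gripper_width: 0.599
grasp_force: 0.0
time: 4.4
tool_pos: [0.5482, 0.1745, 0.0405]
tool_rot: [0.0, 0.593, 0.805, 0.0]
contact_force: [0.8, 0.1, 0.5]
gripper_width: 0.598
grasp_force: 0.0
shift [ 0.0012  0.0002 -0.    ] turn [ 0.0009  0.0001 -0.0016]
```

View pics/w2.png

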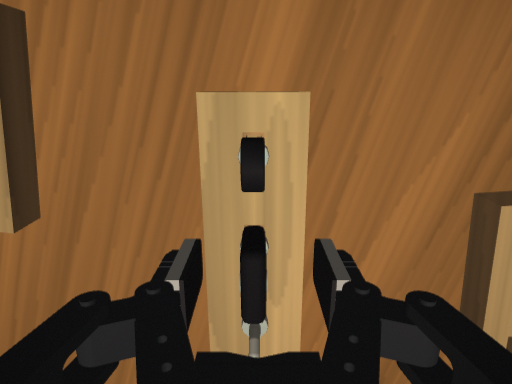

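The fingers straddle the square head at (254,275), centred between the pads, so I can close.

```bash
python3 -m inch '[{"dx":0,"dy":0,"dz":0,"rx":0,"ry":0,"rz":0},{"dx":0,"dy":0,"dz":0,"rx":0,"ry":0,"rz":0},{"dx":0,"dy":0,"dz":0,"rx":0,"ry":0,"rz":0},{"dx":0,"dy":0,"dz":0,"rx":0,"ry":0,"rz":0},{"dx":0,"dy":0,"dz":0,"rx":0,"ry":0,"rz":0}]' -1;python3 -m inch '[{"dx":0,"dy":0,"dz":0,"rx":0,"ry":0,"rz":0},{"dx":0,"dy":0,"dz":0,"rx":0,"ry":0,"rz":0},{"dx":0,"dy":0,"dz":0,"rx":0,"ry":0,"rz":0}]'; python3 - <<'E'
from plant import state
s=state();print(s["tool_pos"],s["tool_rot"],s["ft_torque"])
E
```

```text
time: 4.95
tool_pos: [0.5476, 0.1745, 0.0398]
tool_rot: [-0.0, 0.593, 0.805, -0.0]
contact_force: [-0.2, 0.4, 0.8]
gripper_width: 0.109
grasp_force: 60.7
time: 5.25
tool_pos: [0.5476, 0.1745, 0.0399]
tool_rot: [-0.0, 0.593, 0.805, -0.0]
contact_force: [-0.1, -0.3, 2.2]
gripper_width: 0.106
grasp_force: 60.8
[0.54762522 0.17447842 0.03986136] [-1.57588842e-05  5.93229358e-01  8.05033494e-01 -4.38017275e-05] [-0.06778709  0.15478049  0.01890775]
```

```bash
python3 -m inch '[{"dx":0,"dy":0,"dz":-0.02,"rx":0,"ry":0,"rz":0},{"dx":0,"dy":0,"dz":-0.05,"rx":0,"ry":0,"rz":0},{"dx":0,"dy":0,"dz":-0.1,"rx":0,"ry":0,"rz":0},{"dx":0,"dy":0,"dz":-0.15,"rx":0,"ry":0,"rz":0},{"dx":0,"dy":0,"dz":-0.2,"rx":0,"ry":0,"rz":0}]';python3 -m inch '[{"dx":0,"dy":0,"dz":0,"rx":0,"ry":0,"rz":0},{"dx":0,"dy":0,"dz":0,"rx":0,"ry":0,"rz":0}]'; cat >> h.py <<'E'
def lockpose(p,off): # p timer pose; tool frame at lock, TCP off above mouth
    c,s=np.cos(p[2]),np.sin(p[2]);M=np.array([[c,-s,0],[s,c,0],[0,0,1]])
    R=M@np.array([[c35,0,s35],[0,-1,0],[s35,0,-c35]]);L=place(p,LOCK)[0]
    return L-off*R[:,2],Ro.from_matrix(R)
E
python3 - <<'E'
from h import *
from plant import state
p=np.array([.5035,-.1488,.173])
P,R=lockpose(p,.1);print(P,np.linalg.det(R.as_matrix()));t=state();print(t["joint_pos"]);move(t,P,R)
E
```

```text
time: 5.75
tool_pos: [0.5475, 0.1745, 0.2023]
tool_rot: [0.0, 0.593, 0.805, 0.0]
contact_force: [0.8, 0.7, 0.3]
gripper_width: 0.108
grasp_force: 60.6
time: 5.95
tool_pos: [0.5486, 0.1746, 0.2023]
tool_rot: [0.001, 0.593, 0.805, 0.002]
contact_force: [-0.4, 0.3, -0.2]
gripper_width: 0.11
grasp_force: 60.6
[ 0.39548052 -0.1930549   0.14591936] 1.0000000000000002
[ 1.78964877e-01 -4.73162485e-02  1.76190598e+00  5.11198718e-06
  1.42273950e+00 -1.21680237e-01]
shift [-0.3823 -0.3192  0.0693] turn [-0.3423  0.3011  1.0937]
```

```bash
python3 -m inch '[{"dx":-0.05,"dy":-0.04,"dz":0,"rx":-0.03,"ry":0.03,"rz":0.1},{"dx":-0.1,"dy":-0.08,"dz":0,"rx":-0.06,"ry":0.06,"rz":0.2},{"dx":-0.15,"dy":-0.12,"dz":0,"rx":-0.09,"ry":0.09,"rz":0.3},{"dx":-0.2,"dy":-0.16,"dz":0,"rx":-0.12,"ry":0.11,"rz":0.4},{"dx":-0.24,"dy":-0.2,"dz":0,"rx":-0.15,"ry":0.13,"rz":0.5}]';python3 -m inch '[{"dx":0,"dy":0,"dz":0,"rx":0,"ry":0,"rz":0}]'
python3 - <<'E'
from h import *
from plant import state
P,R=lockpose([.5035,-.1488,.173],.1);t=state();print(t["joint_pos"]);move(t,P,R)
E
```

```text
time: 6.45
tool_pos: [0.45, -0.0573, 0.198]
tool_rot: [-0.013, 0.827, 0.545, 0.136]
contact_force: [0.5, -1.0, -0.4]
gripper_width: 0.109
grasp_force: 60.4
time: 6.55
tool_pos: [0.4481, -0.0617, 0.197]
tool_rot: [-0.012, 0.83, 0.542, 0.134]
contact_force: [0.7, 0.6, -0.6]
gripper_width: 0.111
grasp_force: 60.5
[-0.45448286 -0.49434635  2.14984338  0.24743191  1.37249191 -0.07568952]
shift [-0.187   0.0004  0.0207] turn [-0.1963  0.1871  0.6215]
```

```bash
python3 -m inch '[{"dx":-0.04,"dy":0,"dz":0,"rx":-0.03,"ry":0.03,"rz":0.1},{"dx":-0.08,"dy":0,"dz":0,"rx":-0.06,"ry":0.06,"rz":0.2},{"dx":-0.12,"dy":0,"dz":0,"rx":-0.09,"ry":0.09,"rz":0.3},{"dx":-0.15,"dy":0,"dz":0,"rx":-0.12,"ry":0.12,"rz":0.4},{"dx":-0.187,"dy":0,"dz":0.0,"rx":-0.15,"ry":0.15,"rz":0.5}]';python3 -m inch '[{"dx":0,"dy":0,"dz":0,"rx":0,"ry":0,"rz":0},{"dx":0,"dy":0,"dz":0,"rx":0,"ry":0,"rz":0}]'
python3 - <<'E'
from h import *
from plant import state
P,R=lockpose([.5035,-.1488,.173],.1);t=state();print(t["joint_pos"]);move(t,P,R)
E
```

```text
time: 7.05
tool_pos: [0.3965, -0.1908, 0.1627]
tool_rot: [-0.03, 0.941, 0.214, 0.261]
contact_force: [-0.0, -0.0, -0.1]
gripper_width: 0.107
grasp_force: 60.4
time: 7.25
tool_pos: [0.3967, -0.1904, 0.1629]
tool_rot: [-0.03, 0.941, 0.216, 0.26]
contact_force: [0.2, -0.6, -0.3]
gripper_width: 0.107
grasp_force: 60.4
[-0.94445601 -0.6041156   2.32338381  0.52768739  1.29828599  0.06211255]
shift [-0.0131  0.0011  0.0171] turn [-0.0629  0.0504  0.1679]
```

```bash
python3 -m inch '[{"dx":-0.007,"dy":0,"dz":0.008,"rx":-0.03,"ry":0.025,"rz":0.08},{"dx":-0.013,"dy":0.001,"dz":0.017,"rx":-0.063,"ry":0.05,"rz":0.168},{"dx":-0.013,"dy":0.001,"dz":0.017,"rx":-0.063,"ry":0.05,"rz":0.168},{"dx":-0.013,"dy":0.001,"dz":0.017,"rx":-0.063,"ry":0.05,"rz":0.168},{"dx":-0.013,"dy":0.001,"dz":0.017,"rx":-0.063,"ry":0.05,"rz":0.168}]'
python3 - <<'E'
from h import *
from plant import state,optics,nets
import pickle
P,R=lockpose([.5035,-.1488,.173],.1);t=state();print(t["joint_pos"]);move(t,P,R)
for c in("wrist","side"):
    w=optics.camera_info(c);f=optics.grab_frame(c)
    cv2.imwrite(f"pics/{c}3.png",cv2.cvtColor(f,cv2.COLOR_RGB2BGR));pickle.dump((w,t),open(c+"3.pkl","wb"))
    print(c,"pred",proj(w,P+.1*R.as_matrix()[:,2]))
    for d in nets.boxes_of(c,"lock_turn")+nets.boxes_of(c,"lock_mouth"): print(np.round(d["bbox"],1),round(d["confidence"],2))
a=cv2.imread("pics/wrist3.png");b=cv2.resize(cv2.imread("pics/side3.png")[170:310,160:340],(540,420),interpolation=3)
cv2.imwrite("pics/c3.png",b)
E
```

```text
time: 7.75
tool_pos: [0.3969, -0.1934, 0.1486]
tool_rot: [-0.024, 0.95, 0.085, 0.3]
contact_force: [0.1, 0.2, -1.3]
gripper_width: 0.107
grasp_force: 60.4
[-0.97628848 -0.68898621  2.41647178  0.59610226  1.20111445  0.25630369]
shift [-0.0034 -0.0007  0.0018] turn [ 0.0011 -0.0007  0.0035]
wrist pred [[257.6461683  195.61295456]]
[260.2 199.4  41.9  44.8] 0.91
side pred [[234.29855831 247.00129655]]
```

View pics/wrist3.png

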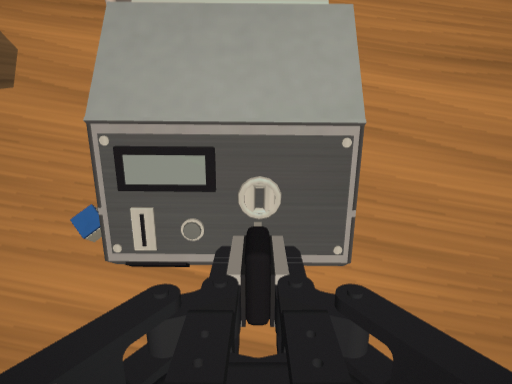

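View pics/c3.png

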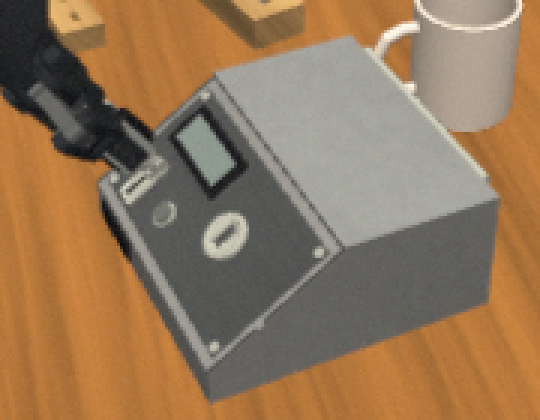

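The wrist view is square-on to the panel. The lock ring is at (260,198) with the keyway upright. The lid edge runs (91,122) to (363,122), and the panel's bottom corners are at (106,264) and (352,264). I'll refine the lock position from this view.

```bash
cat > f3.py <<'E'
from h import *
import pickle
from plant import state
w,t=pickle.load(open("wrist3.pkl","rb"));si,_=pickle.load(open("side3.pkl","rb"))
f=cv2.imread("pics/wrist3.png");g=cv2.cvtColor(f,cv2.COLOR_BGR2GRAY)
# lock ring: bright pixels in crop
y0,x0=165,225;cr=(g[y0:230,x0:300]>135).astype(np.uint8);n,l,st,ce=cv2.connectedComponentsWithStats(cr);k=1+np.argmax(st[1:,4])
c,_=cv2.findContours((l==k).astype(np.uint8),cv2.RETR_EXTERNAL,cv2.CHAIN_APPROX_NONE)
h=cv2.convexHull(max(c,key=len));el=cv2.fitEllipse(h);print("ring",np.array(el[0])+[x0,y0],el[1:])
T=np.array([[XE,.1,H],[XE,-.1,H],[-.1,.1,.03],[-.1,-.1,.03],[.1,.1,H],[.1,-.1,H],LOCK])
L=np.array(el[0])+[x0,y0]
u=np.array([[91,122],[363,122],[106,264],[352,264],[107,3],[354,4],L])
p,e=fit([(w,T,u)],[.5035,-.1488,.173]);print(p,e.tolist(),place(p,LOCK))
print("lock from ring at z=.064",plane(w,L,.064))
# predicted tip/shoulder pixels for shoulder at tool (x,0,.0099)
R=rotm(t).as_matrix();
for o in ([0,0,.0099],[0,0,.026]): print("key",proj(w,t["tool_pos"]+R@o))
print("keyway dark:",[ (cv2.minAreaRect(cv2.findNonZero((g[180:210,248:272]<90).astype(np.uint8))))])
E
python3 f3.py; python3 -c "
import cv2;a=cv2.imread('pics/wrist3.png')[160:260,215:305];cv2.imwrite('pics/z3.png',cv2.resize(a,(540,600),interpolation=2))"
```

```text
ring [259.21316528 197.13684464] ((41.66482925415039, 42.47043228149414), 64.97032165527344)
[ 0.50271213 -0.15063674  0.17611116] [[4.4, 0.4], [1.5, 1.2], [0.0, 4.2], [0.3, 3.8], [1.0, 0.9], [2.7, 0.8], [0.9, 0.2]] [[ 0.45130132 -0.1851783   0.06400416]]
lock from ring at z=.064 [ 0.45100163 -0.18456448  0.064     ]
key [[259.07517456 246.09857483]]
key [[258.96185162 232.84293037]]
keyway dark: [((11.0, 17.5), (17.0, 8.0), 90.0)]
```

View pics/z3.png

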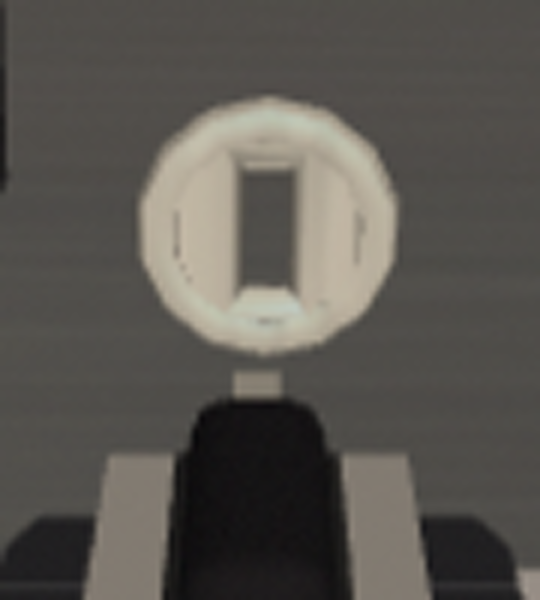

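```bash
cat > l.py <<'E'
from h import *
import sys
from plant import state
c,s=np.cos(.175),np.sin(.175);p=np.array([.451-(c*LOCK[0]-s*LOCK[1]),-.1848-(s*LOCK[0]+c*LOCK[1]),.175])
P,R=lockpose(p,float(sys.argv[1]));t=state();move(t,P,R)
d=rotm(t);print("F tool",d.inv().apply(t["contact_force"]).round(2),"T",d.inv().apply(t["ft_torque"]).round(3),"tcp in lock-tool frame mm",(R.inv().apply(t["tool_pos"]-P)*1000).round(1))
E
python3 l.py .045
```

```text
shift [-0.0035  0.0008  0.0693] turn [ 0.0022 -0.0006  0.0002]
F tool [0.12 0.23 1.4 ] T [-0.073 -0.339 -0.036] tcp in lock-tool frame mm [  2.7  -0.8 -55.4]
```

```bash
python3 -m inch '[{"dx":-0.0035,"dy":0.001,"dz":0.02,"rx":0.002,"ry":0,"rz":0},{"dx":-0.0035,"dy":0.001,"dz":0.04,"rx":0.002,"ry":0,"rz":0},{"dx":-0.0035,"dy":0.001,"dz":0.06,"rx":0.002,"ry":0,"rz":0},{"dx":-0.0035,"dy":0.001,"dz":0.0693,"rx":0.002,"ry":0,"rz":0},{"dx":-0.0035,"dy":0.001,"dz":0.0693,"rx":0.002,"ry":0,"rz":0}]';python3 -m inch '[{"dx":0,"dy":0,"dz":0,"rx":0,"ry":0,"rz":0},{"dx":0,"dy":0,"dz":0,"rx":0,"ry":0,"rz":0},{"dx":0,"dy":0,"dz":0,"rx":0,"ry":0,"rz":0}]';python3 l.py .0095
python3 - <<'E'
from h import *
from plant import optics
f=optics.grab_frame("wrist")[150:270,206:314];cv2.imwrite("pics/z4.png",cv2.resize(f[:,:,::-1],(540,600),interpolation=2))
E
```

```text
time: 8.55
tool_pos: [0.4252, -0.1886, 0.0994]
tool_rot: [-0.027, 0.95, 0.083, 0.299]
contact_force: [0.5, 0.9, -0.3]
gripper_width: 0.106
grasp_force: 60.5
time: 8.85
tool_pos: [0.4255, -0.1898, 0.1013]
tool_rot: [-0.026, 0.95, 0.083, 0.3]
contact_force: [-0.3, -0.3, -1.0]
gripper_width: 0.107
grasp_force: 60.5
shift [-0.0002 -0.0007  0.045 ] turn [ 0.0011 -0.0011  0.    ]
F tool [-0.86  0.25  0.62] T [-0.045 -0.31  -0.011] tcp in lock-tool frame mm [  0.1   0.5 -36. ]
```

View pics/z4.png

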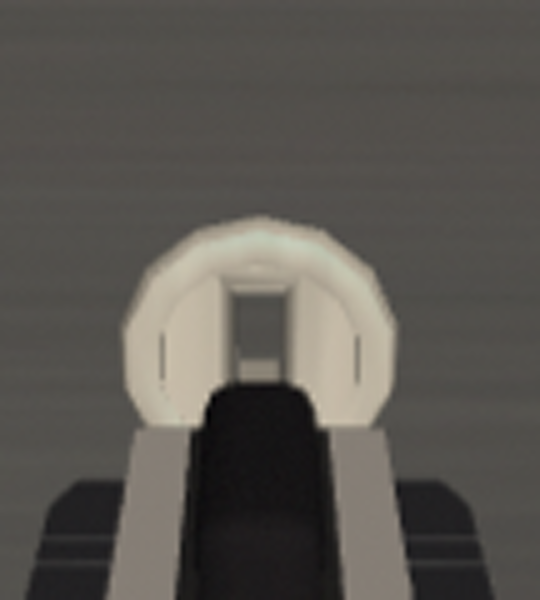

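The key tip at (258,370) lines up with the keyway at (260,320) in this crop, so I'll insert slowly.

```bash
python3 -m inch '[{"dx":0,"dy":-0.0003,"dz":0.006,"rx":0,"ry":0,"rz":0},{"dx":0,"dy":-0.0003,"dz":0.012,"rx":0,"ry":0,"rz":0},{"dx":0,"dy":-0.0003,"dz":0.018,"rx":0,"ry":0,"rz":0},{"dx":0,"dy":-0.0003,"dz":0.024,"rx":0,"ry":0,"rz":0},{"dx":0,"dy":-0.0003,"dz":0.028,"rx":0,"ry":0,"rz":0}]';python3 -m inch '[{"dx":0,"dy":0,"dz":0.002,"rx":0,"ry":0,"rz":0},{"dx":0,"dy":0,"dz":0.004,"rx":0,"ry":0,"rz":0},{"dx":0,"dy":0,"dz":0.004,"rx":0,"ry":0,"rz":0},{"dx":0,"dy":0,"dz":0.004,"rx":0,"ry":0,"rz":0}]';python3 l.py .0095
```

```text
time: 9.4
tool_pos: [0.4381, -0.1865, 0.0814]
tool_rot: [-0.027, 0.95, 0.083, 0.3]
contact_force: [-0.2, -0.5, -0.7]
gripper_width: 0.107
grasp_force: 60.5
time: 9.8
tool_pos: [0.4396, -0.1865, 0.0791]
tool_rot: [-0.026, 0.95, 0.083, 0.3]
contact_force: [-1.2, -1.7, -1.9]
gripper_width: 0.106
grasp_force: 60.4
shift [0.001  0.0004 0.0119] turn [ 0.0002 -0.0001 -0.0003]
F tool [-2.32  1.42  0.67] T [-0.227 -0.665  0.032] tcp in lock-tool frame mm [-0.8 -0.3 -9.5]
```

```bash
python3 -m inch '[{"dx":0,"dy":0,"dz":0.003,"rx":0,"ry":0,"rz":0},{"dx":0,"dy":0,"dz":0.006,"rx":0,"ry":0,"rz":0},{"dx":0,"dy":0,"dz":0.009,"rx":0,"ry":0,"rz":0},{"dx":0,"dy":0,"dz":0.011,"rx":0,"ry":0,"rz":0},{"dx":0,"dy":0,"dz":0.011,"rx":0,"ry":0,"rz":0}]';python3 l.py .0095
```

```text
time: 10.3
tool_pos: [0.4445, -0.1859, 0.0725]
tool_rot: [-0.026, 0.95, 0.084, 0.299]
contact_force: [-13.8, -1.4, 6.8]
gripper_width: 0.109
grasp_force: 62.7
shift [0.0007 0.     0.0016] turn [-0.0001  0.0006  0.0008]
F tool [ -7.47  -1.   -13.48] T [ 0.238 -1.716 -0.036] tcp in lock-tool frame mm [-0.6 -0.  -1.3]
```

```bash
python3 -m inch '[{"dx":-0.0012,"dy":0,"dz":0,"rx":0,"ry":0,"rz":0},{"dx":-0.0012,"dy":0,"dz":0.001,"rx":0,"ry":0,"rz":0},{"dx":-0.0012,"dy":0,"dz":0.001,"rx":0,"ry":0,"rz":0}]';python3 l.py .0095
```

```text
time: 10.6
tool_pos: [0.4445, -0.186, 0.0724]
tool_rot: [-0.026, 0.95, 0.084, 0.3]
contact_force: [-18.3, 0.5, 13.4]
gripper_width: 0.11
grasp_force: 64.1
shift [ 0.0008 -0.0001  0.0014] turn [-0.0006 -0.0001  0.0011]
F tool [ -7.02  -3.74 -21.28] T [ 0.694 -1.662 -0.024] tcp in lock-tool frame mm [-0.6  0.1 -1.2]
```

```bash
python3 -m inch '[{"dx":0,"dy":0,"dz":0,"rx":0,"ry":0,"rz":0.06},{"dx":0,"dy":0,"dz":0,"rx":0,"ry":0,"rz":0.12},{"dx":0,"dy":0,"dz":0,"rx":0,"ry":0,"rz":0.18},{"dx":0,"dy":0,"dz":0,"rx":0,"ry":0,"rz":0.24},{"dx":0,"dy":0,"dz":0,"rx":0,"ry":0,"rz":0.3}]';python3 l.py .0095
```

```text
time: 11.1
tool_pos: [0.4446, -0.1867, 0.0725]
tool_rot: [-0.092, 0.945, -0.132, 0.286]
contact_force: [-16.8, -1.0, 10.5]
gripper_width: 0.107
grasp_force: 63.3
shift [ 0.0002 -0.0011  0.0015] turn [ 0.0008 -0.0004 -0.301 ]
F tool [ -7.7    1.62 -18.22] T [-0.464 -1.569 -0.143] tcp in lock-tool frame mm [-0.5  0.7 -1.2]
```

```bash
python3 -m inch '[{"dx":0,"dy":0,"dz":0,"rx":0,"ry":0,"rz":0.08},{"dx":0,"dy":0,"dz":0,"rx":0,"ry":0,"rz":0.16},{"dx":0,"dy":0,"dz":0,"rx":0,"ry":0,"rz":0.24},{"dx":0,"dy":0,"dz":0,"rx":0,"ry":0,"rz":0.32},{"dx":0,"dy":0,"dz":0,"rx":0,"ry":0,"rz":0.4}]';python3 l.py .0095;python3 -m inch '[{"dx":0,"dy":0,"dz":0,"rx":0,"ry":0,"rz":0.03},{"dx":0,"dy":0,"dz":0,"rx":0,"ry":0,"rz":0.06},{"dx":0,"dy":0,"dz":0,"rx":0,"ry":0,"rz":0.09}]';python3 l.py .0095
```

```text
time: 11.6
tool_pos: [0.4445, -0.187, 0.0723]
tool_rot: [-0.172, 0.863, -0.405, 0.246]
contact_force: [-16.9, -2.5, 10.2]
gripper_width: 0.109
grasp_force: 63.3
shift [-0.0006 -0.0015  0.0015] turn [ 1.400e-03 -6.000e-04 -7.015e-01]
F tool [ -4.39   6.81 -18.15] T [-1.593 -0.956 -0.201] tcp in lock-tool frame mm [-0.8  1.  -1.2]
time: 11.9
tool_pos: [0.4444, -0.187, 0.0723]
tool_rot: [-0.188, 0.835, -0.462, 0.234]
contact_force: [-18.3, -2.9, 10.6]
gripper_width: 0.107
grasp_force: 63.4
shift [-0.0008 -0.0015  0.0015] turn [ 1.500e-03 -6.000e-04 -7.896e-01]
F tool [ -3.7    8.38 -19.3 ] T [-1.756 -0.784 -0.158] tcp in lock-tool frame mm [-0.9  1.1 -1.2]
```

```bash
python3 -m inch '[{"dx":0,"dy":0,"dz":0,"rx":0,"ry":0,"rz":0.02},{"dx":0,"dy":0,"dz":0,"rx":0,"ry":0,"rz":0.04},{"dx":0,"dy":0,"dz":0,"rx":0,"ry":0,"rz":0.04},{"dx":0,"dy":0,"dz":0,"rx":0,"ry":0,"rz":0.04}]';python3 l.py .0095
python3 - <<'E'
from h import *
from plant import optics
f=optics.grab_frame("scene")[120:260,120:320];g=optics.grab_frame("side")[150:310,160:340]
cv2.imwrite("pics/z5.png",np.hstack([cv2.resize(f[:,:,::-1],(400,280)),cv2.resize(g[:,:,::-1],(315,280))]))
E
```

```text
time: 12.3
tool_pos: [0.4444, -0.1871, 0.0723]
tool_rot: [-0.195, 0.821, -0.486, 0.229]
contact_force: [-17.5, -1.9, 10.7]
gripper_width: 0.11
grasp_force: 63.4
shift [-0.0009 -0.0015  0.0015] turn [ 1.600e-03 -7.000e-04 -8.284e-01]
F tool [ -3.75   7.46 -18.84] T [-1.852 -0.574 -0.085] tcp in lock-tool frame mm [-0.9  1.1 -1.2]
```

View pics/z5.png

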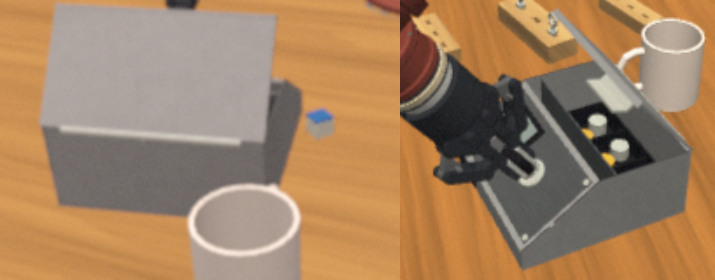

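The lid is up in both views. I'll turn a little further to be sure of the stop.

```bash
python3 -m inch '[{"dx":0,"dy":0,"dz":0,"rx":0,"ry":0,"rz":0.02},{"dx":0,"dy":0,"dz":0,"rx":0,"ry":0,"rz":0.04},{"dx":0,"dy":0,"dz":0,"rx":0,"ry":0,"rz":0.04}]';python3 l.py .0095
```

```text
time: 12.7
tool_pos: [0.4444, -0.1871, 0.0722]
tool_rot: [-0.201, 0.806, -0.51, 0.223]
contact_force: [-15.5, -1.9, 11.2]
gripper_width: 0.107
grasp_force: 63.4
shift [-0.001  -0.0015  0.0015] turn [ 1.600e-03 -6.000e-04 -8.685e-01]
F tool [ -2.41   5.97 -18.1 ] T [-1.845 -0.503 -0.245] tcp in lock-tool frame mm [-1.   1.1 -1.2]
```

```bash
python3 -m inch '[{"dx":0,"dy":0,"dz":-0.001,"rx":0,"ry":0,"rz":-0.08},{"dx":0,"dy":0,"dz":-0.001,"rx":0,"ry":0,"rz":-0.16},{"dx":0,"dy":0,"dz":-0.001,"rx":0,"ry":0,"rz":-0.24},{"dx":0,"dy":0,"dz":-0.001,"rx":0,"ry":0,"rz":-0.32},{"dx":0,"dy":0,"dz":-0.001,"rx":0,"ry":0,"rz":-0.4}]';python3 -m inch '[{"dx":0,"dy":0,"dz":0,"rx":0,"ry":0,"rz":-0.09},{"dx":0,"dy":0,"dz":0,"rx":0,"ry":0,"rz":-0.18},{"dx":0,"dy":0,"dz":0,"rx":0,"ry":0,"rz":-0.27},{"dx":0,"dy":0,"dz":0,"rx":0,"ry":0,"rz":-0.36},{"dx":0,"dy":0,"dz":0,"rx":0,"ry":0,"rz":-0.43}]';python3 -m inch '[{"dx":0,"dy":0,"dz":0,"rx":0,"ry":0,"rz":0},{"dx":0,"dy":0,"dz":0,"rx":0,"ry":0,"rz":0}]';python3 l.py .0095
```

```text
time: 13.2
tool_pos: [0.4442, -0.1868, 0.0724]
tool_rot: [-0.127, 0.921, -0.248, 0.273]
contact_force: [-7.3, -1.5, 3.2]
gripper_width: 0.106
grasp_force: 61.7
time: 13.7
tool_pos: [0.4444, -0.1867, 0.0725]
tool_rot: [-0.034, 0.952, 0.057, 0.299]
contact_force: [-7.3, -3.1, 4.1]
gripper_width: 0.107
grasp_force: 61.6
time: 13.9
tool_pos: [0.4444, -0.1867, 0.0726]
tool_rot: [-0.034, 0.952, 0.055, 0.299]
contact_force: [-7.2, -1.3, 3.3]
gripper_width: 0.105
grasp_force: 61.7
shift [ 0.0008 -0.001   0.0018] turn [ 0.0014 -0.0008 -0.0396]
F tool [-4.03  0.3  -6.91] T [-0.251 -1.06   0.01 ] tcp in lock-tool frame mm [-0.7  0.7 -1.4]
```

```bash
python3 -m inch '[{"dx":0,"dy":0,"dz":-0.004,"rx":0,"ry":0,"rz":0},{"dx":0,"dy":0,"dz":-0.008,"rx":0,"ry":0,"rz":0},{"dx":0,"dy":0,"dz":-0.012,"rx":0,"ry":0,"rz":0}]';python3 l.py .0095
```

```text
time: 14.2
tool_pos: [0.4388, -0.1868, 0.0801]
tool_rot: [-0.035, 0.952, 0.054, 0.299]
contact_force: [0.5, -0.3, -1.0]
gripper_width: 0.109
grasp_force: 60.3
shift [0.0012 0.0001 0.0135] turn [ 0.0003 -0.0011 -0.0404]
F tool [-0.14  0.39  1.05] T [-0.21  -0.339  0.022] tcp in lock-tool frame mm [ -0.9  -0.2 -10.8]
```

```bash
python3 -m inch '[{"dx":0,"dy":0,"dz":-0.02,"rx":0,"ry":0,"rz":0},{"dx":0,"dy":0,"dz":-0.04,"rx":0,"ry":0,"rz":0},{"dx":0,"dy":0,"dz":-0.06,"rx":0,"ry":0,"rz":0},{"dx":0,"dy":0,"dz":-0.09,"rx":0,"ry":0,"rz":0},{"dx":0,"dy":0,"dz":-0.115,"rx":0,"ry":0,"rz":0}]';python3 -m inch '[{"dx":0,"dy":0,"dz":0,"rx":0,"ry":0,"rz":0},{"dx":0,"dy":0,"dz":0,"rx":0,"ry":0,"rz":0},{"dx":0,"dy":0,"dz":0,"rx":0,"ry":0,"rz":0}]'
python3 l.py .0095
python3 - <<'E'
from h import *
from plant import optics
f=optics.grab_frame("wrist")[150:330,206:314];cv2.imwrite("pics/z6.png",cv2.resize(f[:,:,::-1],(360,600),interpolation=2))
E
```

```text
time: 14.7
tool_pos: [0.3863, -0.1957, 0.1564]
tool_rot: [-0.035, 0.952, 0.055, 0.3]
contact_force: [-0.0, -0.2, 0.2]
gripper_width: 0.112
grasp_force: 60.5
time: 15.0
tool_pos: [0.3866, -0.1953, 0.1538]
tool_rot: [-0.036, 0.952, 0.055, 0.299]
contact_force: [0.3, 0.6, -0.1]
gripper_width: 0.107
grasp_force: 60.5
shift [0.0024 0.0012 0.1269] turn [-0.001  -0.0002 -0.0407]
F tool [ 0.26 -0.57  0.37] T [-0.065 -0.378 -0.031] tcp in lock-tool frame mm [  -1.9   -0.9 -101.5]
```

View pics/z6.png

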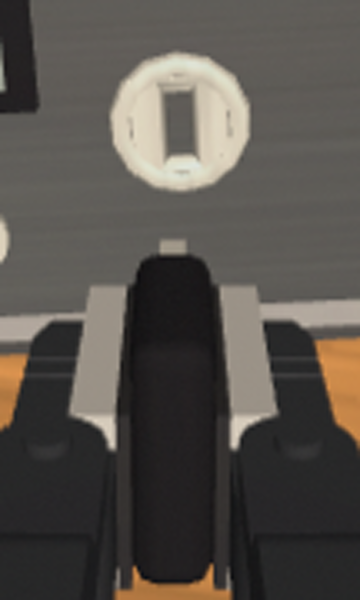

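The key still sits square in the grip, with its tip at (258,222) in the full frame, the same as before. Now I'll carry it back.

```bash
cat > b.py <<'E'
from h import *
import sys
from plant import state
t=state();P=np.array([float(a) for a in sys.argv[1:4]]);k=float(sys.argv[4])
G=Ro.from_quat([.59323,.80503,0,0]);r=rotm(t);rv=(r.inv()*G).as_rotvec()
move(t,P,r*Ro.from_rotvec(k*rv));print(t["tool_pos"].round(4),"left",rv.round(3),t["joint_pos"].round(2))
E
python3 b.py .42 -.02 .2 .5
```

```text
shift [ 0.0853 -0.2139 -0.0016] turn [ 0.1685 -0.1589 -0.5653]
[ 0.3866 -0.1951  0.1536] left [ 0.505 -0.477 -1.696] [-1.01 -0.72  2.42  0.6   1.24  0.31]
```

```bash
python3 -m inch '[{"dx":0.01,"dy":-0.04,"dz":-0.005,"rx":0.03,"ry":-0.03,"rz":-0.09},{"dx":0.025,"dy":-0.09,"dz":-0.005,"rx":0.05,"ry":-0.05,"rz":-0.18},{"dx":0.04,"dy":-0.13,"dz":-0.002,"rx":0.08,"ry":-0.08,"rz":-0.27},{"dx":0.06,"dy":-0.17,"dz":-0.002,"rx":0.11,"ry":-0.1,"rz":-0.36},{"dx":0.085,"dy":-0.21,"dz":-0.002,"rx":0.14,"ry":-0.13,"rz":-0.45}]';python3 b.py .548 .1745 .15 .6
```

```text
time: 15.55
tool_pos: [0.4197, -0.022, 0.1998]
tool_rot: [-0.027, 0.895, 0.402, 0.193]
contact_force: [0.5, -1.8, -0.2]
gripper_width: 0.109
grasp_force: 60.5
shift [ 0.2479 -0.0556  0.1595] turn [ 0.117  -0.1148 -0.4056]
[ 0.4197 -0.022   0.1998] left [ 0.292 -0.287 -1.014] [-0.46 -0.71  2.29  0.34  1.36  0.23]
```

```bash
python3 -m inch '[{"dx":0.05,"dy":-0.011,"dz":0.032,"rx":0.025,"ry":-0.023,"rz":-0.08},{"dx":0.1,"dy":-0.022,"dz":0.064,"rx":0.05,"ry":-0.046,"rz":-0.16},{"dx":0.15,"dy":-0.033,"dz":0.096,"rx":0.07,"ry":-0.07,"rz":-0.24},{"dx":0.2,"dy":-0.045,"dz":0.128,"rx":0.09,"ry":-0.09,"rz":-0.32},{"dx":0.245,"dy":-0.055,"dz":0.157,"rx":0.117,"ry":-0.115,"rz":-0.4}]';python3 -m inch '[{"dx":0,"dy":0,"dz":0,"rx":0,"ry":0,"rz":0},{"dx":0,"dy":0,"dz":0,"rx":0,"ry":0,"rz":0}]';python3 b.py .5476 .1745 .12 1
```

```text
time: 16.05
tool_pos: [0.5479, 0.1728, 0.1503]
tool_rot: [-0.012, 0.743, 0.664, 0.08]
contact_force: [0.8, -0.6, 0.0]
gripper_width: 0.106
grasp_force: 60.6
time: 16.25
tool_pos: [0.5471, 0.1712, 0.1497]
tool_rot: [-0.013, 0.745, 0.662, 0.08]
contact_force: [-0.4, -1.0, 0.1]
gripper_width: 0.106
grasp_force: 60.5
shift [-0.0009 -0.0031  0.0373] turn [ 0.0757 -0.0778 -0.278 ]
[0.5471 0.1712 0.1497] left [ 0.114 -0.117 -0.417] [ 0.12 -0.09  1.9   0.12  1.22  0.2 ]
```

```bash
python3 -m inch '[{"dx":-0.001,"dy":-0.003,"dz":0.012,"rx":0.025,"ry":-0.026,"rz":-0.09},{"dx":-0.001,"dy":-0.003,"dz":0.024,"rx":0.05,"ry":-0.052,"rz":-0.18},{"dx":-0.001,"dy":-0.003,"dz":0.037,"rx":0.076,"ry":-0.078,"rz":-0.278},{"dx":-0.001,"dy":-0.003,"dz":0.037,"rx":0.076,"ry":-0.078,"rz":-0.278},{"dx":-0.001,"dy":-0.003,"dz":0.037,"rx":0.076,"ry":-0.078,"rz":-0.278}]';python3 -m inch '[{"dx":0,"dy":0,"dz":0,"rx":0,"ry":0,"rz":0},{"dx":0,"dy":0,"dz":0,"rx":0,"ry":0,"rz":0}]';python3 b.py .5476 .1745 .07 1
python3 - <<'E'
from h import *
from plant import optics,nets
w=optics.camera_info("wrist");f=optics.grab_frame("wrist");cv2.imwrite("pics/w7.png",f[:,:,::-1])
g=cv2.cvtColor(f,cv2.COLOR_RGB2GRAY)
B=np.array([[-.025,-.0725,.03],[-.025,.0725,.03],[.025,.0725,.03],[.025,-.0725,.03]])
u=proj(w,place([.54815,.17547,.303],B));print("pred corners",u.round(1).tolist())
for r in (int(u[1,1])+8,int(u[1,1])+25,int(u[1,1])+40):
    row=cv2.GaussianBlur(f,(3,3),0)[r,:,:].astype(int);d=np.abs(np.diff(row,axis=0)).sum(1)
    i=np.argsort(-d)[:10];print(r,sorted((int(a),int(d[a])) for a in i))
E
```

```text
time: 16.75
tool_pos: [0.5483, 0.1723, 0.1237]
tool_rot: [0.002, 0.596, 0.803, 0.002]
contact_force: [-0.2, -0.5, 0.4]
gripper_width: 0.103
grasp_force: 60.5
time: 16.95
tool_pos: [0.5488, 0.1723, 0.1242]
tool_rot: [0.002, 0.595, 0.804, 0.002]
contact_force: [0.0, -0.0, 0.2]
gripper_width: 0.109
grasp_force: 60.5
shift [ 0.0031 -0.0011  0.0678] turn [ 0.0044  0.0009 -0.0031]
[0.5488 0.1723 0.1242] left [ 0.007  0.001 -0.005] [ 0.18  0.02  1.83 -0.    1.28 -0.12]
pred corners [[224.6, 277.5], [217.1, 87.3], [291.5, 86.8], [287.2, 276.9]]
95 [(30, 49), (31, 56), (84, 63), (85, 106), (99, 75), (100, 51), (215, 52), (216, 70), (289, 55), (290, 54)]
112 [(32, 65), (55, 67), (56, 92), (63, 91), (64, 90), (85, 84), (86, 75), (99, 55), (100, 62), (289, 66)]
127 [(33, 68), (86, 105), (100, 67), (217, 68), (245, 183), (246, 133), (259, 105), (260, 186), (261, 93), (289, 80)]
```

```bash
python3 -m inch '[{"dx":0.003,"dy":-0.001,"dz":0.02,"rx":0.0044,"ry":0.001,"rz":-0.003},{"dx":0.003,"dy":-0.001,"dz":0.04,"rx":0.0044,"ry":0.001,"rz":-0.003},{"dx":0.003,"dy":-0.001,"dz":0.055,"rx":0.0044,"ry":0.001,"rz":-0.003},{"dx":0.003,"dy":-0.001,"dz":0.065,"rx":0.0044,"ry":0.001,"rz":-0.003},{"dx":0.003,"dy":-0.001,"dz":0.065,"rx":0.0044,"ry":0.001,"rz":-0.003}]';python3 -m inch '[{"dx":0,"dy":0,"dz":0,"rx":0,"ry":0,"rz":0},{"dx":0,"dy":0,"dz":0,"rx":0,"ry":0,"rz":0},{"dx":0,"dy":0,"dz":0,"rx":0,"ry":0,"rz":0},{"dx":0,"dy":0,"dz":0,"rx":0,"ry":0,"rz":0}]';python3 b.py .5476 .1745 .04 1
```

```text
time: 17.5
tool_pos: [0.5459, 0.1747, 0.0686]
tool_rot: [-0.002, 0.592, 0.806, -0.002]
contact_force: [-0.1, 0.5, -0.1]
gripper_width: 0.102
grasp_force: 60.5
time: 17.9
tool_pos: [0.5479, 0.175, 0.072]
tool_rot: [-0.0, 0.592, 0.806, -0.0]
contact_force: [0.1, -0.0, -0.7]
gripper_width: 0.109
grasp_force: 60.5
shift [-0.0005 -0.0006  0.04  ] turn [-0.0003  0.      0.0013]
[0.5479 0.175  0.072 ] left [-0.001  0.     0.002] [ 0.18  0.09  1.86 -0.    1.2  -0.12]
```

```bash
python3 -m inch '[{"dx":-0.0005,"dy":-0.0005,"dz":0.006,"rx":0,"ry":0,"rz":0.001},{"dx":-0.0005,"dy":-0.0005,"dz":0.012,"rx":0,"ry":0,"rz":0.001},{"dx":-0.0005,"dy":-0.0005,"dz":0.018,"rx":0,"ry":0,"rz":0.001},{"dx":-0.0005,"dy":-0.0005,"dz":0.022,"rx":0,"ry":0,"rz":0.001},{"dx":-0.0005,"dy":-0.0005,"dz":0.026,"rx":0,"ry":0,"rz":0.001}]';python3 -m inch '[{"dx":0,"dy":0,"dz":0,"rx":0,"ry":0,"rz":0},{"dx":0,"dy":0,"dz":0,"rx":0,"ry":0,"rz":0}]';python3 b.py .5476 .1745 .04 1
```

```text
time: 18.4
tool_pos: [0.547, 0.1744, 0.0499]
tool_rot: [-0.001, 0.593, 0.805, -0.001]
contact_force: [-0.2, 0.0, -0.8]
gripper_width: 0.107
grasp_force: 60.5
time: 18.6
tool_pos: [0.5472, 0.1744, 0.0504]
tool_rot: [-0.001, 0.593, 0.805, -0.001]
contact_force: [0.1, 0.6, -0.7]
gripper_width: 0.108
grasp_force: 60.5
shift [-0.      0.0005  0.013 ] turn [-0.0012 -0.0001  0.0003]
[0.5472 0.1744 0.0504] left [-0.002 -0.     0.   ] [ 0.18  0.12  1.87 -0.    1.16 -0.12]
```

In the pocket with no resistance; continuing down.

```bash
python3 -m inch '[{"dx":0,"dy":0,"dz":0.004,"rx":0,"ry":0,"rz":0},{"dx":0,"dy":0,"dz":0.008,"rx":0,"ry":0,"rz":0},{"dx":0,"dy":0,"dz":0.011,"rx":0,"ry":0,"rz":0},{"dx":0,"dy":0,"dz":0.0125,"rx":0,"ry":0,"rz":0},{"dx":0,"dy":0,"dz":0.0125,"rx":0,"ry":0,"rz":0}]';python3 -m inch '[{"dx":0,"dy":0,"dz":0,"rx":0,"ry":0,"rz":0},{"dx":0,"dy":0,"dz":0,"rx":0,"ry":0,"rz":0}]';python3 b.py .5476 .1745 .04 1
```

```text
time: 19.1
tool_pos: [0.547, 0.1744, 0.0402]
tool_rot: [-0.001, 0.593, 0.805, -0.001]
contact_force: [-0.5, -0.9, -0.0]
gripper_width: 0.107
grasp_force: 60.6
time: 19.3
tool_pos: [0.5473, 0.1744, 0.0406]
tool_rot: [-0.0, 0.593, 0.805, -0.001]
contact_force: [0.8, -0.6, -0.6]
gripper_width: 0.11
grasp_force: 60.6
shift [-0.      0.0004  0.0008] turn [-0.001  -0.      0.0003]
[0.5473 0.1744 0.0406] left [-0.001 -0.     0.001] [ 0.18  0.13  1.87 -0.    1.14 -0.12]
```

Pressing 1.5 mm more to seat it, then releasing.

```bash
python3 -m inch '[{"dx":0,"dy":0,"dz":0.001,"rx":0,"ry":0,"rz":0},{"dx":0,"dy":0,"dz":0.002,"rx":0,"ry":0,"rz":0},{"dx":0,"dy":0,"dz":0.002,"rx":0,"ry":0,"rz":0}]';python3 b.py .5476 .1745 .04 1; python3 -m inch '[{"dx":0,"dy":0,"dz":0,"rx":0,"ry":0,"rz":0},{"dx":0,"dy":0,"dz":0,"rx":0,"ry":0,"rz":0},{"dx":0,"dy":0,"dz":0,"rx":0,"ry":0,"rz":0},{"dx":0,"dy":0,"dz":0,"rx":0,"ry":0,"rz":0},{"dx":0,"dy":0,"dz":0,"rx":0,"ry":0,"rz":0}]' 0.2
```

```text
time: 19.6
tool_pos: [0.5474, 0.1745, 0.0398]
tool_rot: [-0.0, 0.593, 0.805, -0.001]
contact_force: [-2.2, -1.4, 4.7]
gripper_width: 0.112
grasp_force: 61.4
shift [-0.      0.0002 -0.0002] turn [-0.0011 -0.      0.0004]
[0.5474 0.1745 0.0398] left [-0.002 -0.     0.001] [ 0.18  0.13  1.87 -0.    1.14 -0.12]
time: 20.1
tool_pos: [0.5471, 0.1744, 0.0387]
tool_rot: [-0.001, 0.593, 0.805, -0.001]
contact_force: [0.2, -0.9, 0.2]
gripper_width: 0.598
grasp_force: 0.0
```

```bash
python3 -m inch '[{"dx":0,"dy":0,"dz":-0.03,"rx":0,"ry":0,"rz":0},{"dx":0,"dy":0,"dz":-0.07,"rx":0,"ry":0,"rz":0},{"dx":0,"dy":0,"dz":-0.12,"rx":0,"ry":0,"rz":0},{"dx":0,"dy":0,"dz":-0.18,"rx":0,"ry":0,"rz":0},{"dx":0,"dy":0,"dz":-0.24,"rx":0,"ry":0,"rz":0}]';python3 -m inch '[{"dx":0,"dy":0,"dz":0,"rx":0,"ry":0,"rz":0},{"dx":0,"dy":0,"dz":0,"rx":0,"ry":0,"rz":0},{"dx":0,"dy":0,"dz":0,"rx":0,"ry":0,"rz":0}]'
python3 - <<'E'
from h import *
from plant import optics,nets
for c in("scene","side","wrist"):
    w=optics.camera_info(c);f=optics.grab_frame(c);cv2.imwrite(f"pics/end_{c}.png",f[:,:,::-1])
    for n in("key_head","round_key_head","ring_key_head","chalk_centre","mug_rim"):
        print(c,n,[(np.round(d["bbox"]).tolist(),round(d["confidence"],2)) for d in nets.boxes_of(c,n)[:2]])
    if c=="wrist":
        u=proj(w,[.548,.1755,.057])[0];print("pred head",u);x,y=u.astype(int)
        k=(f[y-70:y+70,x-35:x+35].max(2)<60).astype(np.uint8);n,l,st,ce=cv2.connectedComponentsWithStats(k)
        for s,q in zip(st[1:],ce[1:]):
            if s[4]>60: print(s,plane(w,q+[x-35,y-70],.072),plane(w,q+[x-35,y-70],.057))
E
```

```text
time: 20.6
tool_pos: [0.5469, 0.1744, 0.2321]
tool_rot: [-0.001, 0.593, 0.805, -0.001]
contact_force: [0.8, 0.5, 0.7]
gripper_width: 0.601
grasp_force: 0.0
time: 20.9
tool_pos: [0.5467, 0.1743, 0.2291]
tool_rot: [-0.001, 0.593, 0.805, -0.002]
contact_force: [0.5, -0.5, -0.7]
gripper_width: 0.599
grasp_force: 0.0
scene key_head [([380.0, 222.0, 17.0, 23.0], 0.68)]
scene round_key_head [([408.0, 226.0, 7.0, 22.0], 0.66), ([280.0, 181.0, 16.0, 13.0], 0.46)]
scene ring_key_head [([353.0, 227.0, 11.0, 22.0], 0.71)]
scene chalk_centre [([280.0, 182.0, 12.0, 11.0], 0.48), ([355.0, 225.0, 10.0, 19.0], 0.38)]
scene mug_rim [([242.0, 254.0, 56.0, 84.0], 0.93), ([377.0, 238.0, 91.0, 37.0], 0.38)]
side key_head [([238.0, 153.0, 10.0, 22.0], 0.61)]
side round_key_head [([229.0, 149.0, 6.0, 16.0], 0.48), ([237.0, 154.0, 7.0, 19.0], 0.2)]
side ring_key_head [([247.0, 167.0, 5.0, 14.0], 0.61)]
side chalk_centre []
side mug_rim [([314.0, 187.0, 37.0, 52.0], 0.95), ([239.0, 168.0, 43.0, 38.0], 0.62)]
wrist key_head [([258.0, 170.0, 14.0, 41.0], 0.89)]
wrist round_key_head [([257.0, 121.0, 16.0, 27.0], 0.64)]
wrist ring_key_head [([257.0, 213.0, 15.0, 25.0], 0.55)]
wrist chalk_centre [([258.0, 120.0, 16.0, 26.0], 0.68), ([109.0, 288.0, 27.0, 19.0], 0.59)]
wrist mug_rim [([293.0, 327.0, 70.0, 63.0], 0.94), ([257.0, 170.0, 9.0, 41.0], 0.29)]
pred head [257.13347633 168.94292769]
[ 30  12   9  23 206] [0.53317158 0.21992557 0.072     ] [0.53349517 0.21863103 0.057     ]
[ 31  53  11  37 361] [0.547423   0.17872718 0.072     ] [0.54845583 0.17538234 0.057     ]
```

```bash
python3 -c "
from plant import ticket;print(ticket.job_done())"
```

```text
the job is handed in; nothing more can be done
None
```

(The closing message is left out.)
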